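Pump up the vacuum base of the pencil sharpener

ROBOT

A 6-joint arm with a two-finger parallel gripper is mounted at the origin on the work surface; the furniture and walls round the work are solid. World frame = base frame: x ahead of the robot, y to its left, z up, the work surface at z = 0. Lengths are in m, angles in rad, forces in N, time in s.
With the tool pointing down it reaches from about 0.3 to 0.825 m from the base axis. Payload 5.4 kg.
Tool frame: the origin (TCP) lies at the very end of the fingers, on their centre line; the grasp point (between the pads) lies 19 mm behind it; z points along the fingers, y is the line along which they close (so a half turn about z gives the same grasp; the last joint's range is limited). The gripper opens to 92 mm and grips with 3 to 60 N. Pads are 20 mm wide; open, the fingers measure 128 mm over their backs; the gripper's body (75 mm by 189 mm) begins 69 mm behind the grasp point.
Start: joints at [-1.393, 0.158, 1.597, -0, 1.386, -0.21], TCP at [0.217, -0.532, 0.215] pointing down, gripper open.
Joint ranges: [-2.91, 2.91], [-0.94, 2.29], [0.18, 2.7], [-1.29, 4.43], [0.17, 2.64], [-3, 3]. Speed limits (rad/s): [2.57, 2.57, 3.14, 3.14, 3.14, 3.14].

INTERFACE

Orientations are given as a rotation vector (axis times angle).
In Python, from workcell import bot gives the robot as it stands. Calls block until the motion is done:
- bot.goto(position, orientation): joint-space move of the TCP to a pose.
- bot.line_to(position, rot=None, max_speed=0.15): straight line of the TCP; rot=None keeps the orientation; max_speed is the mean speed in m/s.
- bot.set_joints(angles): joint-space move.
- bot.set_gripper(opening, newtons=None): opening from 0.0 (shut) to 1.0 (fully open); newtons is the grip in N (None keeps the last); returns when the fingers have stopped.
- bot.hold(seconds).
- bot.inverse_kinematics(position, orientation): joint angles nearest the present ones, or None.
- bot.read_camera(name): name is "side" or "top"; returns a dict with "pixels" (420x560x3 uint8, blue, green, red), "fx", "fy", "cx", "cy" (pixels), "R" (3x3) and "t" (3): a world point X has camera coordinates R X + t. Camera axes: x right, y down, z forward; pixel columns grow to the right and rows downward; lengths in m; the calibration is good to about 2 mm. A picture is of the moment at which its call begins. There is no depth.
A pose or a line that the arm cannot do raises bot.MotionError and nothing moves.
- bot.job_done(): hands the job in; it is judged then, once.
Readings, each from a call of its own:
- bot.current_clock(): time.
- bot.current_joints(): joint angles.
- bot.current_joint_vel(): joint speeds.
- bot.current_effort(): joint torques, N m.
- bot.current_ee_pos(): TCP position.
- bot.current_tool_rot(): TCP orientation.
- bot.current_contact_force(): force on the tool from outside, world axes, zero at the start.
- bot.current_ft_torque(): the same for the moment, N m.
- bot.current_opening(): opening from 0.0 (shut) to 1.0 (fully open).
- bot.current_grip_force(): force on a finger pad.
Only numpy, scipy, OpenCV 4.12 (cv2) and the standard library are available. Lean on these libraries where they do the work, as an engineer would, in place of code of your own. Each camera call takes 0.05 s, during which the arm holds its last target. There are 200 camera calls.

TASK

The desk pencil sharpener has to be fixed to the desk with its vacuum base: push the red pump knob all the way down and let it come all the way back up, again and again, until the green indicator pin beside it stands fully out. Only push the knob with the fingertips: do not touch or pull the pin, do not shove or lift the sharpener, and leave the glue stick, eraser and clip beside it alone. Finish with the knob back up and the hand away.

Things in the scene. Friction and masses are not known exactly. Their poses are not given: they have to be found in the camera images.
- sharpener: Pencil sharpener on a grey vacuum base plate 100 x 200 mm (x, y), 16 mm high, loose on the desk, about 1.6 kg. Origin: centre of the underside; z up. At its -y end a white pump cylinder (44 mm across, top at z 64 mm) with the red knob, in the middle a white block (top at z 56 mm) with the green pin, at its +y end the blue sharpener body (74 x 58 mm, top at z 80 mm), pencil hole at -x, crank at +x.
- knob_top (a point): Centre of the flat top of the red round pump knob (38 mm across, 13 mm thick) at x 0, y -68 mm in the sharpener's frame; 96 mm above the desk when up, 81 mm when pushed fully down. It moves with the knob.
- pump (a joint): Travel of the red knob straight down: 0 = up, 0.015 m = fully down on its stop. A spring brings it back up as the push is taken away; the push needed is about 7 N at the top and 11 N at the bottom, and some 4 N more when pushed at 50 mm/s.
- pin_top (a point): Centre of the top of the green indicator pin (10 mm across, upright) at x 0, y 0 in the sharpener's frame, 68 mm from the knob's axis; 60 mm above the desk when fully in, about 100 mm when fully out.
- pin (a joint): How far the green pin is out: 0 = in, 0.037 to 0.041 m = fully out. Starts between 0 and 0.018 m. It rises while the knob comes back up, about 10 mm for each full stroke (2 to 14 mm for the first; two to four strokes in all); a stroke of less than about 12 mm may give nothing. It stays put between strokes; once it is fully out, further strokes do not move it.
- glue: White and green glue stick, 28 mm across, 94 mm tall, standing loose beside the sharpener. Origin: centre of its underside.
- rubber: White and brown eraser, 23 x 55 x 13 mm, lying loose beside the sharpener. Origin: centre of its underside.
- clip: Black binder clip with wire loops, 22 x 32 x 34 mm, standing loose beside the sharpener. Origin: centre of its underside.
- pole (a point): Foot of the tall fixed monitor pole (over 0.4 m high, some 0.12 m across with its foot and joints). Keep the arm clear of it: pass between it and the robot's base, or stay to its left.

How it is judged:
By the outcome, as a careful person would: the job done as asked, in the order asked, and still so for the second after the job is handed in, with the robot touching nothing.
It also fails if it takes over 48 s, if anything falls off the work surface, if the arm or the gripper's body presses on something with over 40 N, if the wrist force passes 120 N, or if a joint passes its speed limit or range.

## Working session

There is one attempt and no reset: what is moved stays moved. The work goes in short steps, each a Python script; the robot and the scene stay as the last script left them, time stands still between calls to the robot, and variables do not carry over. Pictures are saved under pics/ and viewed, at most 10 in all, crops included, and the job is handed in when it is done.

```bash
mkdir -p pics; python3 - <<'E'
from workcell import bot
import cv2
for n in("top","side"):
    c=bot.read_camera(n);cv2.imwrite(f"pics/{n}0.png",c["pixels"]);print(n,c["fx"],c["cx"],c["cy"],c["R"],c["t"])
print(bot.current_clock(),bot.current_tool_rot())
E
```

```text
top 527.3763506292648 277.8302197743019 207.8791085223909 [[-1.36167290e-03 -9.99964023e-01  8.37249696e-03]
 [-9.98113068e-01  8.45087839e-04 -6.13969861e-02]
 [ 6.13877017e-02 -8.44030124e-03 -9.98078309e-01]] [-0.02125152  0.51927491  1.35133197]
side 398.993193939909 283.1718279737633 212.4046063616218 [[-0.81734551  0.57577515 -0.02071932]
 [ 0.40877907  0.5541923  -0.72510038]
 [-0.40601229 -0.60112717 -0.68833142]] [ 0.46005456 -0.12880444  1.08430791]
0.1 [-3.08112919e+00 -6.05032131e-01 -8.08713241e-05]
```

View pics/top0.png

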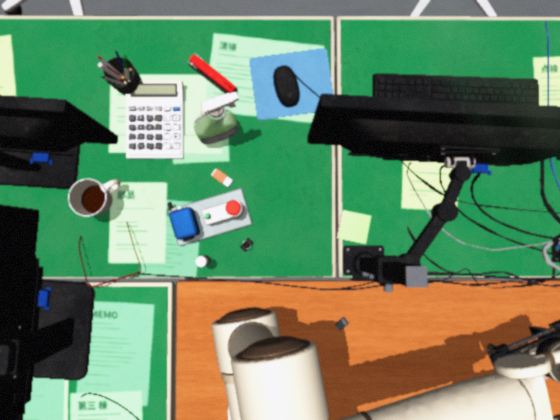

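View pics/side0.png

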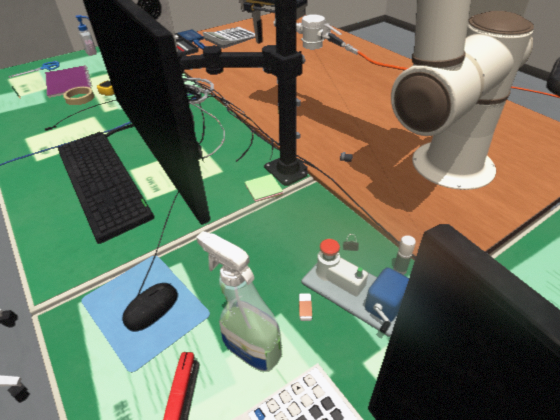

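The top view shows the red knob near (233,208), pin near (207,216), glue near (202,262), and the pole foot near (362,262). The side view shows the knob near (330,248), pin near (360,273), and pole foot near (287,172).

```bash
cat >h.py <<'E'
from workcell import bot
import cv2, numpy as np
def ray(c,u,v):
    R=np.array(c["R"]);t=np.array(c["t"])
    return -R.T@t, R.T@np.array([(u-c["cx"])/c["fx"],(v-c["cy"])/c["fy"],1])
def onz(c,p,z):
    o,d=ray(c,*p); return o+d*(z-o[2])/d[2]
def tri(c1,p1,c2,p2):
    o1,d1=ray(c1,*p1);o2,d2=ray(c2,*p2)
    s=np.linalg.lstsq(np.c_[d1,-d2],o2-o1,rcond=None)[0]
    a,b=o1+s[0]*d1,o2+s[1]*d2
    return (a+b)/2,np.linalg.norm(a-b)
def blob(c,box,lo,hi):
    x0,y0,x1,y1=box
    h=cv2.cvtColor(c["pixels"],cv2.COLOR_BGR2HSV)[y0:y1,x0:x1].copy()
    if lo[0]<5: h[...,0]=(h[...,0].astype(int)+20)%180; lo=(lo[0]+20,)+lo[1:];hi=(hi[0]+20,)+hi[1:]
    m=cv2.inRange(h,lo,hi)
    n,_,s,ce=cv2.connectedComponentsWithStats(m)
    i=1+np.argmax(s[1:,4]); return ce[i]+[x0,y0],s[i]+[x0,y0,0,0,0]
RED=((-8,150,90),(8,255,255))
E
python3 - <<'E'
from h import *
T=bot.read_camera("top");S=bot.read_camera("side")
pt,st=blob(T,(222,195,248,225),*RED);ps,ss=blob(S,(312,232,348,262),*RED)
print(pt,st,ps,ss);print("tri",tri(T,pt,S,ps));print("top@96",onz(T,pt,.096),"side@.092",onz(S,ps,.092))
print("tri blue")
B=((100,120,60),(125,255,255))
b,sb=blob(T,(160,195,210,245),*B);print(b,sb,onz(T,b,.08))
print("pin",tri(T,(207,216),S,(360,273)))
print("pole",onz(T,(362,262),0.02),onz(S,(287,172),0),"glue",onz(T,(202,262),.094))
print("bottle top",tri(T,(215,103),S,(225,246)))
a=cv2.resize(T["pixels"][180:280,150:270],None,fx=4,fy=4,interpolation=2)
b=cv2.resize(S["pixels"][225:335,300:420],(400,400),interpolation=2)[:400]
cv2.imwrite("pics/c1.png",cv2.resize(np.hstack([a[:400,:390],b]),(790,400)))
E
```

```text
[232.75657895 207.35526316] [226 201  14  14 152] [329.46511628 246.01860465] [321 239  18  15 215]
tri (array([0.51583206, 0.08905467, 0.0932683 ]), np.float64(0.0001254072396708043))
top@96 [0.51570676 0.08880099 0.096     ] side@.092 [0.51499931 0.08827472 0.092     ]
tri blue
[183.30674847 223.07055215] [169 208  29  31 652] [0.4780241  0.21160718 0.08      ]
pin (array([0.49584178, 0.15560667, 0.06488978]), np.float64(0.0007519672514150344))
pole [ 0.37933641 -0.23813453  0.02      ] [ 0.37858882 -0.24364162  0.        ] glue [0.38304266 0.1630178  0.094     ]
bottle top (array([0.73176997, 0.11465109, 0.25979949]), np.float64(0.0024320075601557026))
```

View pics/c1.png

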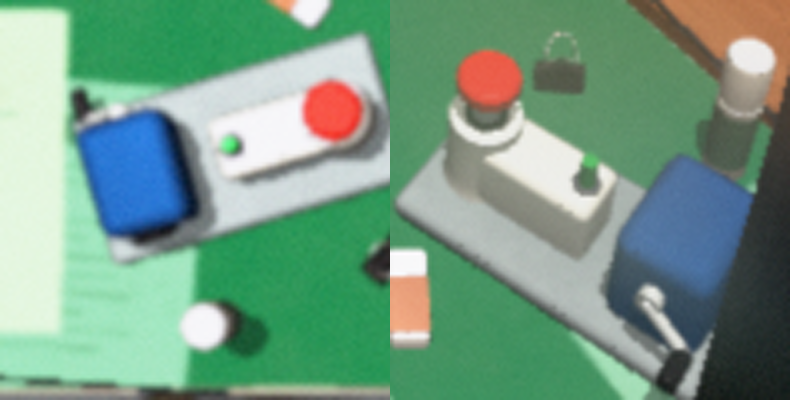

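```bash
cat >>h.py <<'E'
def down(phi):
    a=(phi+np.pi/2)/2; return np.pi*np.array([np.cos(a),np.sin(a),0])
def pol(r,az,z): return [r*np.cos(az),r*np.sin(az),z]
E
python3 - <<'E'
from h import *
D=np.radians
for nm,r,az,z in(("A",.3,-67.8,.3),("B",.3,15,.3),("A2",.27,-67.8,.33),("K",.523,9.75,.2)):
  for s in(90,-90):
    q=bot.inverse_kinematics(pol(r,D(az),z),down(D(az+s))); print(nm,s,None if q is None else np.round(q,3))
E
```

```text
A 90 [-1.594 -0.69   2.118  0.     1.714 -1.982]
A -90 [-1.594 -0.69   2.118 -0.     1.714  1.16 ]
B 90 [-0.149 -0.69   2.118  0.     1.714 -1.982]
B -90 [-0.149 -0.69   2.118 -0.     1.714  1.16 ]
A2 90 [-1.643 -0.786  2.108  0.     1.82  -2.031]
A2 -90 [-1.643 -0.786  2.108 -0.     1.82   1.111]
K 90 [-0.061  0.035  1.759  0.     1.348 -1.802]
K -90 [-0.061  0.035  1.759 -0.     1.348  1.339]
```

```bash
python3 - <<'E'
from h import *
D=np.radians
bot.set_gripper(0.0)
for r,az,z in((.3,-67.8,.3),(.3,15,.3),(.523,9.75,.2)):
    q=bot.inverse_kinematics(pol(r,D(az),z),down(D(az-90))); bot.set_joints(q)
    print(bot.current_clock(),np.round(bot.current_contact_force(),2),np.round(bot.current_ee_pos(),3))
bot.line_to([.5155,.0885,.125])
print(bot.current_clock(),bot.current_ee_pos(),bot.current_opening(),bot.current_contact_force())
a=bot.read_camera("top")["pixels"][160:300,130:290];b=bot.read_camera("side")["pixels"][190:330,270:430]
cv2.imwrite("pics/c2.png",cv2.resize(np.hstack([a,b]),(800,350),interpolation=2))
E
```

```text
2.7917 [-0.43  0.05  0.18] [ 0.113 -0.278  0.3  ]
4.35 [-0.31 -0.08  0.29] [0.29  0.077 0.3  ]
5.325 [-0.69  0.46  0.78] [0.515 0.088 0.201]
5.975 [0.51615206 0.08840751 0.1263819 ] 0.007751667642303919 [-0.72000804  0.23022798  1.22293767]
```

View pics/c2.png

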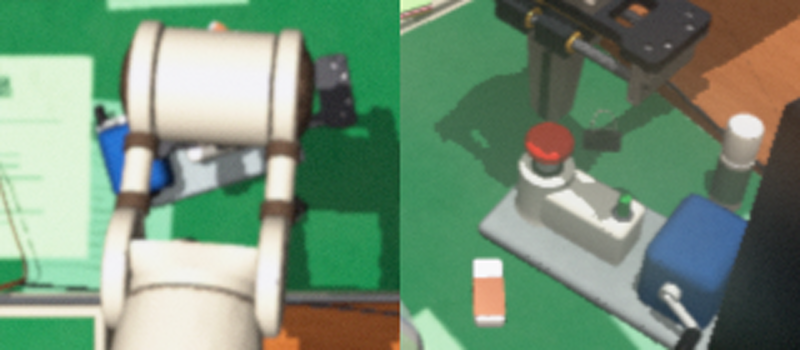

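The fingertips hang just above the knob in the side view, around (555,115) in the crop. A grey piece at (645,90) is unclear, so I'll check it wider, with the TCP projected.

```bash
python3 - <<'E'
from h import *
S=bot.read_camera("side");p=S["R"]@bot.current_ee_pos()+S["t"];u,v=(S["fx"]*p[0]/p[2]+S["cx"],S["fy"]*p[1]/p[2]+S["cy"])
print(u,v)
im=S["pixels"].copy();cv2.circle(im,(int(u),int(v)),1,(255,0,255),-1)
cv2.imwrite("pics/c3.png",cv2.resize(im[120:300,240:440],(660,594),interpolation=2))
E
```

```text
329.94498482303766 233.88169182601084
```

View pics/c3.png

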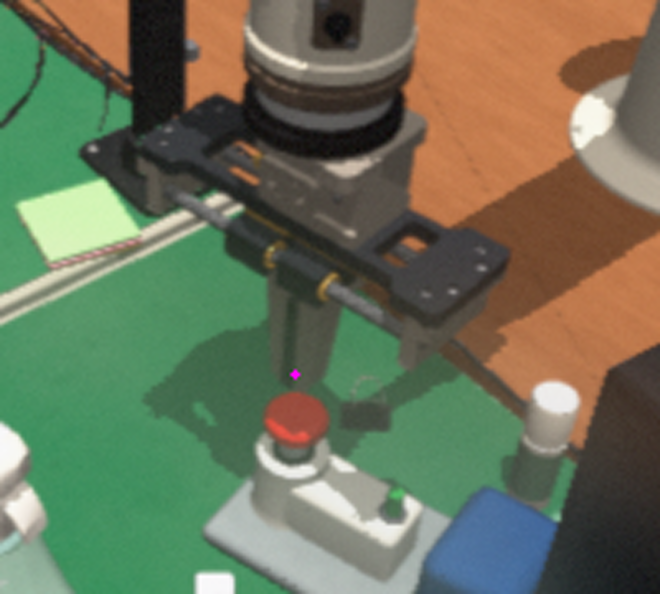

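The TCP sits centred over the knob and the fingers are shut. I'll do the first stroke with force feedback and then check the pin.

```bash
cat >>h.py <<'E'
GREEN=((45,120,90),(75,255,255))
def stroke():
    x,y=.5155,.0885
    f0=bot.current_contact_force()[2]
    bot.line_to([x,y,.100],max_speed=.05); z=.083
    bot.line_to([x,y,z],max_speed=.035)
    while True:
        bot.hold(.1); f=bot.current_contact_force()-[0,0,f0]; p=bot.current_ee_pos()
        print("z %.4f real %.4f"%(z,p[2]),np.round(f,1))
        if f[2]>18 or z<.0745: break
        z-=.0015; bot.line_to([x,y,z],max_speed=.03)
    bot.line_to([x,y,.105],max_speed=.04); bot.hold(.2)
    print("up",bot.current_clock(),np.round(bot.current_contact_force(),1))
E
python3 - <<'E'
from h import *
stroke()
bot.line_to([.5155,.0885,.125])
S=bot.read_camera("side")
ps,ss=blob(S,(312,232,348,262),*RED);print("knob",ps,ss)
cv2.imwrite("pics/s1.png",cv2.resize(S["pixels"][215:315,280:420],(700,500),interpolation=2))
E
```

```text
z 0.0830 real 0.0845 [-1.9 -0.1  8.5]
z 0.0815 real 0.0831 [-2.9  1.3  8.1]
z 0.0800 real 0.0816 [-2.6 -1.2  9. ]
z 0.0785 real 0.0813 [-6.4 -0.2 17.9]
z 0.0770 real 0.0812 [-10.7   0.1  26.9]
up 9.9583 [ 0.5 -0.7  0.2]
knob [328.48101266 246.08227848] [321 239  17  15 158]
```

View pics/s1.png

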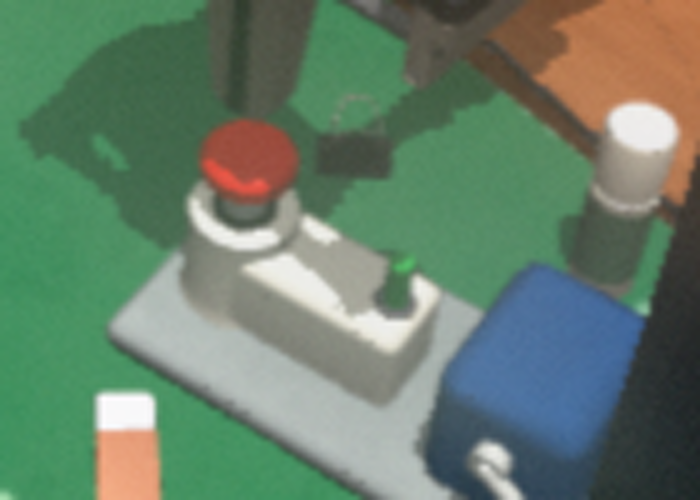

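Knob bottomed at 81 mm (force rise) and came back up; the pin is at about (361,267) in the image, a little higher. I'll continue, measuring pin height per stroke.

```bash
sed -i 's/z=.083$/z=.0800/; s/f\[2\]>18/f[2]>14.5/; s/z-=.0015/z-=.001/' h.py; cat >>h.py <<'E'
def pinz(S):
    R,t=np.array(S["R"]),np.array(S["t"])
    h=cv2.cvtColor(S["pixels"],cv2.COLOR_BGR2HSV)[225:285,350:372]
    m=cv2.inRange(h,(48,100,40),(68,255,255)); 
    f=lambda z:(lambda p:S["fy"]*p[1]/p[2]+S["cy"])(R@np.array([.496,.155,z])+t)
    m[:, :]*=(m>0); bright=cv2.inRange(h,(48,150,130),(65,255,255))
    ys=np.nonzero(bright.any(1))[0]+225
    zs=np.linspace(.05,.12,141); return ys.min() if len(ys) else None, np.interp(-(ys.min()+2),[-f(z) for z in zs],zs) if len(ys) else None
E
python3 - <<'E'
from h import *
print(pinz(bot.read_camera("side")))
stroke()
S=bot.read_camera("side");print(pinz(S))
k,_=blob(S,(312,232,348,262),*RED);print(k)
stroke()
S=bot.read_camera("side");print(pinz(S));k,_=blob(S,(312,232,348,262),*RED);print(k)
cv2.imwrite("pics/s3.png",cv2.resize(S["pixels"][215:315,280:420],(700,500),interpolation=2))
E
```

```text
(None, None)
z 0.0800 real 0.0816 [-1.5 -0.1  9.9]
z 0.0790 real 0.0813 [-4.9 -0.5 15.4]
up 13.1667 [ 0.1 -0.1  0.5]
(None, None)
[327.3220339  248.54237288]
z 0.0800 real 0.0814 [-2.8 -0.   9.2]
z 0.0790 real 0.0813 [-6.6 -0.6 16. ]
up 15.6417 [ 0.2 -0.1 -0. ]
(None, None)
[327.25806452 248.35483871]
```

View pics/s3.png

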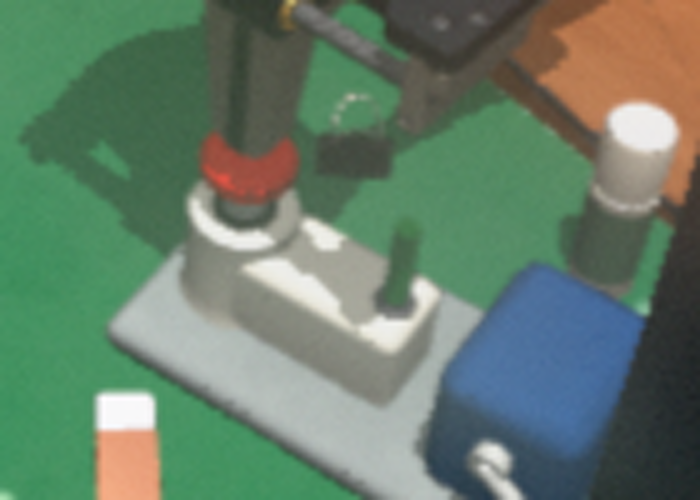

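The knob is up and the pin's top is now at about (361,260), rising each stroke but not yet ~100 mm. Two more strokes (extra ones are harmless), with an image after each.

```bash
python3 - <<'E'
from h import *
ims=[]
for i in range(2):
    stroke(); S=bot.read_camera("side"); ims.append(cv2.resize(S["pixels"][230:300,330:400],(400,400),interpolation=2))
cv2.imwrite("pics/s5.png",np.hstack(ims))
R,t=np.array(S["R"]),np.array(S["t"])
for z in(.06,.07,.08,.09,.097,.1,.101,.104):
    p=R@np.array([.496,.155,z])+t;print(z,S["fx"]*p[0]/p[2]+S["cx"],S["fy"]*p[1]/p[2]+S["cy"])
E
```

```text
z 0.0800 real 0.0813 [-4.   0.7  8.9]
z 0.0790 real 0.0813 [-6.7 -0.2 15.5]
up 18.1167 [-0.4  0.  -0.2]
z 0.0800 real 0.0814 [-3.3 -0.8  9.4]
z 0.0790 real 0.0813 [-5.7  0.2 14.8]
up 20.5917 [-0.1  0.6  0.9]
0.06 359.21906527845954 274.42650876642034
0.07 359.8134658002114 271.10087271737495
0.08 360.41900428683323 267.7129204082848
0.09 361.0359967563703 264.2608837367244
0.097 361.4748817938668 261.8053476988637
0.1 361.6647712962111 260.7429270730032
0.101 361.72830976965633 260.3874330415244
0.104 361.91965597832217 259.3168622292516
```

View pics/s5.png

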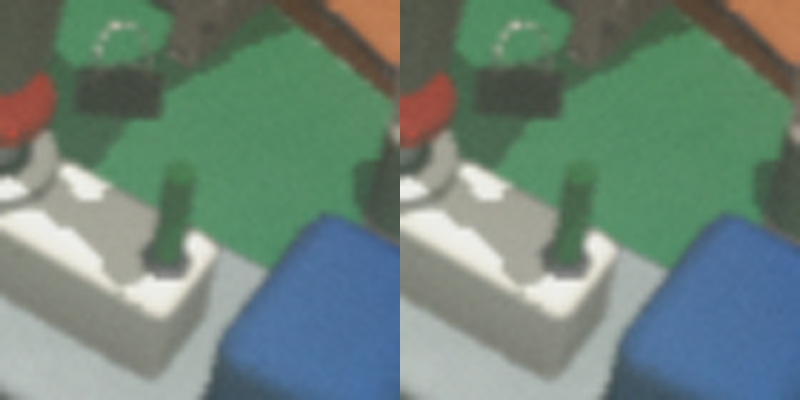

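Both images show the pin top at about (361,260), which is z ≈ 0.10 m, and it didn't move on the last stroke: fully out. Retreat and hand in.

```bash
python3 - <<'E'
from h import *
bot.line_to([.5155,.0885,.22]); bot.hold(.3)
S=bot.read_camera("side");k,s=blob(S,(312,232,348,262),*RED);print(k,s)
T=S["pixels"]; print(bot.current_clock(),bot.current_contact_force(),bot.current_ee_pos())
print(bot.job_done())
E
```

```text
[329.    246.435] [321 239  18  15 200]
21.9083 [ 0.73620882 -0.04242495  1.13756778] [0.51525356 0.08853056 0.21948888]
the job is handed in; nothing more can be done
None
```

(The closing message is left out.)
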